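Pack the tea tins and close the organiser

TASK

Slide the organiser's end stop all the way out by its orange grip, stand the red and the green tea tin in it upright beside the blue one, broad face to broad face (either order), and then push the end stop in until all three tins are snug against the wooden wall. Keep every tin standing and leave the other things on the counter where they are.

Things in the scene. Friction and masses are not known exactly. Their poses are not given: they have to be found in the camera images.
- rack: organiser fixed to the counter: white tray 340 mm long (y) and 118 mm wide (x), floor 6 mm thick, low side lips whose tops are 16 mm above the counter and which leave 106 mm between them (x from -53 to +53). Origin: centre of its underside on the counter, z up. A fixed wooden wall 106 mm wide and 130 mm tall stands across its -y end, its inner face at y = -155 mm. The end stop slides along y. The yaw varies from start to start.
- stop (a joint): travel of the end stop, m: 0 = all the way out, against its end stop; it grows as the stop is pushed towards the wall (-y of the organiser), up to 0.16. The inner face of the stop lies at y = +0.085 - value in the organiser's frame, so the clear length between wall and stop is 0.240 - value (tins packed snug: value 0.108). It stays where it is left; it takes about 4 N to slide, plus 2 to 4 N for each tin it pushes.
- stop_grip (a point): top centre of the orange grip of the end stop, 150 mm above the counter: an upright bar 22 mm thick (along the organiser's y), 40 mm wide (along its x), clear of the sliding foot (70 mm long, top at 19 mm height) up to its top. Its centre is 50 mm outward (+y) of the stop's inner face; the stop's wooden plate is 100 mm wide, 8 mm thick and reaches 126 mm height, so 31 mm are clear between plate and grip. Moves with the stop.
- tin_red: rectangular tea tin, red all over, with a steel band under its lid and a pale label on each broad face, standing upright; 90 mm wide (its x), 44 mm thick (its y), 150 mm tall, about 0.28 kg, rigid. Origin: centre of its underside, z up. Starts on the grey mat.
- tin_green: rectangular tea tin, green all over, with a steel band under its lid and a pale label on each broad face, standing upright; 90 mm wide (its x), 44 mm thick (its y), 150 mm tall, about 0.28 kg, rigid. Origin: centre of its underside, z up. Starts on the grey mat.
- tin_blue: rectangular tea tin, blue all over, with a steel band under its lid and a pale label on each broad face, standing upright; 90 mm wide (its x), 44 mm thick (its y), 150 mm tall, about 0.28 kg, rigid. Origin: centre of its underside, z up. Already stands in the organiser, near the wall, up to 12 mm from it; need not be gripped.
- mat: grey drying mat fixed on the counter, 260 mm (x) by 240 mm (y), 6 mm thick; origin at the centre of its underside. The red and green tins, the jar and the mill stand on it. It lies left or right of the organiser.
- jar: bystander: small amber glass jar with a brass cap, 50 mm across, 75 mm tall, on the mat; origin at the centre of its underside
- mill: bystander: dark wooden pepper mill, 48 mm across, 125 mm tall, on the mat; origin at the centre of its underside
- mug: bystander: blue mug, 80 mm across, 92 mm tall; origin at the centre of its underside
- soap: bystander: green bottle, 64 mm across, 190 mm tall; origin at the centre of its underside
- bowl: bystander: red bowl, 130 mm across, 55 mm tall; origin at the centre of its underside
- spoon: bystander: wooden spoon, 240 mm long, lying on the counter; its x runs along it

How it is judged:
On the way, in this order (a step that is already met when the one before it is completed fails the run):
1. the end stop is slid all the way out (within 6 mm of its end) while the red and green tins are still outside the organiser (value of joint stop below 0.006 m and horizontal distance between each of tin_red, tin_green and rack above 0.15 m), for 0.1 s.
2. the red and green tins stand upright on the organiser's floor beside the blue one, between wall and stop (x of tin_red in the frame of rack between -0.012 and 0.012 m and y of tin_red in the frame of rack between -0.155 and 0.085 m and z of each of tin_red, tin_green, tin_blue in the frame of rack below 0.011 m and angle between each of tin_red, tin_green, tin_blue's own z axis and vertical below 0.06 rad and angle between the x axis of each of tin_red, tin_green, tin_blue and the x axis of rack, either way round below 0.2 rad and x of tin_green in the frame of rack between -0.012 and 0.012 m and y of tin_green in the frame of rack between -0.155 and 0.085 m and x of tin_blue in the frame of rack between -0.012 and 0.012 m and y of tin_blue in the frame of rack between -0.155 and 0.085 m), for 0.2 s.
At the end, for the whole second after the job is handed in: All three tins stand upright (within 0.06 rad) and at rest on the organiser's floor between its wall and the end stop, square to it and between its lips, and the end stop is pushed in to a travel of more than 0.102 m: at most 6 mm of play in the whole row (value of joint stop above 0.102 m and x of tin_red in the frame of rack between -0.012 and 0.012 m and y of tin_red in the frame of rack between -0.155 and 0 m and z of each of tin_red, tin_green, tin_blue in the frame of rack below 0.011 m and angle between each of tin_red, tin_green, tin_blue's own z axis and vertical below 0.06 rad and angle between the x axis of each of tin_red, tin_green, tin_blue and the x axis of rack, either way round below 0.2 rad and x of tin_green in the frame of rack between -0.012 and 0.012 m and y of tin_green in the frame of rack between -0.155 and 0 m and x of tin_blue in the frame of rack between -0.012 and 0.012 m and y of tin_blue in the frame of rack between -0.155 and 0 m and linear speed of each of tin_red, tin_green, tin_blue below 0.02 m/s); the robot touches nothing.
It fails at once if a tin is knocked over (tilted more than 0.6 rad) (angle between any of tin_red, tin_green, tin_blue's own z axis and vertical above 0.6 rad).
It fails at once if a bystander is moved by more than 30 mm (distance of any of jar, mill, mug, soap, bowl, spoon from where it was at the start of the episode above 0.03 m).
It also fails if it takes over 70 s, if anything falls off the work surface, if the arm or the gripper's body presses on something with over 40 N, if the wrist force passes 120 N, or if a joint passes its speed limit or range.

ROBOT

A 7-joint arm with a two-finger parallel gripper is mounted at the origin on the work surface. World frame = base frame: x ahead of the robot, y to its left, z up, the work surface at z = 0. Lengths are in m, angles in rad, forces in N, time in s.
With the tool pointing down it reaches from about 0.4 to 0.85 m from the base axis. Payload 10.4 kg.
Tool frame: the origin (TCP) lies midway between the tips of the shut fingers; the grasp point (between the pads) lies 19 mm behind it; z points along the fingers, y is the line along which they close (so a half turn about z gives the same grasp; the last joint's range is limited). The gripper opens to 87 mm and grips with 3 to 60 N. Pads are 19 mm wide; open, the fingers measure 117 mm over their backs; the gripper's body (75 mm by 190 mm) begins 51 mm behind the grasp point.
Start: joints at [1.325, 0.332, -0.065, 1.46, 0.022, 1.35, -0.088], TCP at [0.138, -0.61, 0.223] pointing down, gripper open.
Joint ranges: [-2.6, 2.6], [-0.5, 2.12], [-1.47, 1.34], [0.16, 2.42], [-1.27, 4.41], [0.06, 2.06], [-2.6, 2.6]. Speed limits (rad/s): [2.22, 2.22, 2.79, 2.79, 3.14, 3.14, 3.14].

INTERFACE

Orientations are given as a unit quaternion [x, y, z, w].
In Python, from bench import r gives the robot as it stands.
- The arm moves only by the tool carry_out, never from a script. Its argument "steps" is a list that holds one entry, the list of rows, each a list of 6 numbers: the shift along the tool's x, y, z in cm, then the turn, a rotation vector about the tool's x, y, z in rad. In form: [[[dx, dy, dz, wx, wy, wz], ...]]. A call has 1 to 20 rows; each row is the pose to reach, as a shift and turn from the pose commanded when the call began, along the tool's axes at that moment; what a row does not reach only later rows make up. A row lasts 1/12 s, in which the tool goes at most 41.7 mm and 7.16 degrees, less where a joint would pass 70% of its speed; a pose out of reach is approached as far as the arm can. A call with a gripper value outside its range is refused whole. "hand" is the closure, from -1 (fully open) to 1 (shut), set as the call begins (left out, the last holds). The fingers move at their own pace and stop on an object; "squeeze" is the grip in N (left out, the last holds). Time passes only in rows, so rows that repeat a pose let the fingers close. It gives the time, the measured TCP pose, the force, the opening and the grip force at its end, in the units of the state.
- r.read_state(): the state, without advancing time (a new reading comes with each control period).
- r.camera(name): name is "side" or "top" or "wrist"; returns the picture (480x640x3 uint8, red, green, blue); there is no depth.
- r.camera_params(name): a dict with "fx", "fy", "cx", "cy" (pixels), "view" (4x4, takes a point from world to camera coordinates). Camera axes: x right, y up, looking along -z (the intrinsics and any distortion apply to the point x, -y, -z); pixel columns grow to the right and rows downward; lengths in m; the calibration is good to about 2 mm. A picture is of the moment at which its call begins: read the wrist's pose just before it. camera_params takes no time and is no camera call; for the wrist camera it gives the pose at the moment of the call.
- r.close_job(): hands the job in; it is judged then, once.
The state is a dict: "time": time; "joint_positions": joint angles; "joint_vel": joint speeds; "joint_torque": joint torques, N m; "ee_pos": TCP position; "eef_rot": TCP orientation; "ft_force": force on the tool from outside, world axes, zero at the start; "torque": the same for the moment, N m; "width": finger opening in m; "grip_force": force on a finger pad.
Only numpy, scipy, OpenCV 4.12 (cv2) and the standard library are available. Lean on these libraries where they do the work, as an engineer would, in place of code of your own. Each camera call takes 0.05 s, during which the arm holds its last target. There are 200 camera calls.

## Working session

There is one attempt and no reset: what is moved stays moved. The work goes in short steps, Python scripts to look and compute and a tool call to move; the robot and the scene stay as the last step left them, time stands still between calls to the robot, and variables do not carry over. Pictures are saved under pics/ and viewed, at most 10 in all, crops included, and the job is handed in when it is done.

Besides the shell and the picture viewer there is one more tool, called after ">>>" in YAML: its name, and indented under it one key for each argument. carry_out: Moves the arm, as the interface text tells. Its arguments: {"type":"object","properties":{"steps":{"type":"array","items":{"type":"array","items":{"type":"array","items":{"type":"number"}}}},"hand":{"type":"number"},"squeeze":{"type":"number"}},"required":["steps"]}

```bash
mkdir -p pics; ls; python3 - <<'E'
from bench import r
import cv2,numpy as np
np.set_printoptions(precision=4,suppress=True)
s=r.read_state();print({k:np.round(s[k],3) for k in s})
for n in ("top","side"):
    im=r.camera(n);cv2.imwrite(f"pics/{n}0.png",im[:,:,::-1]);p=r.camera_params(n);print(n,p)
E
```

```text
pics
{'time': np.float64(0.0), 'joint_positions': array([ 1.325,  0.333, -0.065,  1.461,  0.022,  1.35 , -0.089]), 'joint_vel': array([ 0.   ,  0.001, -0.001,  0.003,  0.   ,  0.001, -0.   ]), 'joint_torque': array([ -0.001, -62.326,   0.024, -38.99 ,  -0.061,   0.04 ,   0.   ]), 'ee_pos': array([ 0.138, -0.609,  0.222]), 'eef_rot': array([ 0.994,  0.111, -0.   , -0.001]), 'ft_force': array([ 0.534, -0.103,  0.315]), 'torque': array([0.005, 0.015, 0.024]), 'grip_force': np.float64(0.0), 'width': np.float64(0.087)}
top {'fx': 473.62904389741004, 'fy': 473.62904389741004, 'cx': 323.55935347858525, 'cy': 238.92045288688158, 'view': array([[ 0.0196, -0.9997, -0.0117,  0.0006],
       [ 0.9859,  0.0174,  0.1667, -0.6015],
       [-0.1664, -0.0148,  0.9859, -1.1845],
       [ 0.    ,  0.    ,  0.    ,  1.    ]])}
side {'fx': 517.1395120944678, 'fy': 517.1395120944678, 'cx': 311.69768901515664, 'cy': 243.48522538758, 'view': array([[ 0.9692, -0.2462, -0.0051, -0.5674],
       [ 0.1704,  0.6554,  0.7358, -0.1726],
       [-0.1778, -0.714 ,  0.6772, -1.4589],
       [ 0.    ,  0.    ,  0.    ,  1.    ]])}
```

View pics/top0.png

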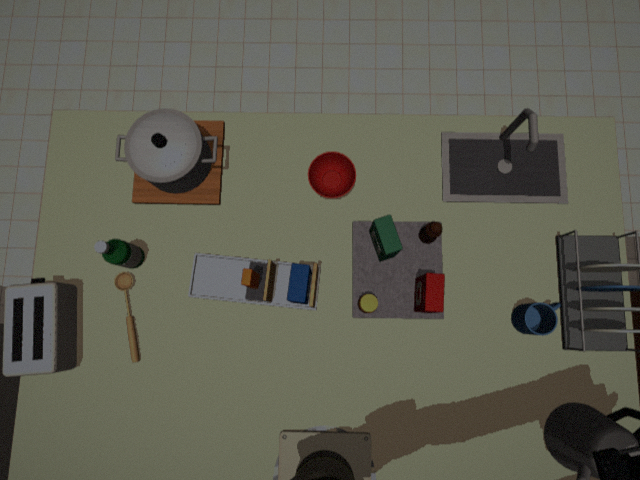

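View pics/side0.png

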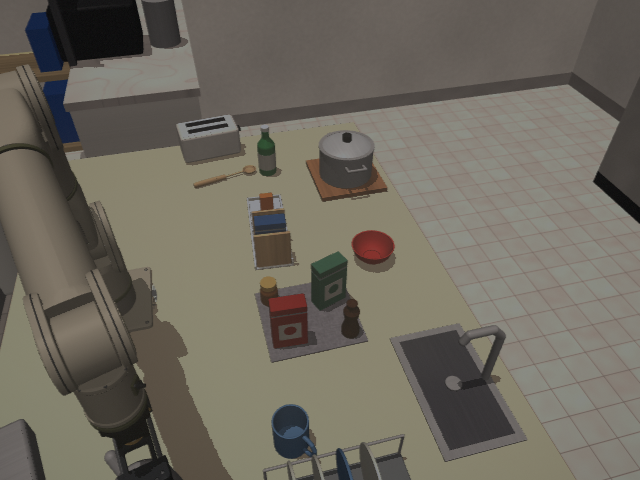

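The top view shows the rack at about (190–320, 252–308), with the orange grip at (250,277), the blue tin at (299,283) and the wall at (315,285). The mat is at (352–443, 221–318), with green at (385,238), red at (430,293), the jar at (368,302) and the mill at (430,232). The side view agrees: all the tins are standing.

```bash
cat > h.py <<'E'
from bench import r
import cv2,numpy as np
from scipy.spatial.transform import Rotation as R
np.set_printoptions(precision=4,suppress=True)
def ray(p,uv,z):
    uv=np.atleast_2d(np.float64(uv)); V=np.asarray(p["view"]); Rm=V[:3,:3]; c=-Rm.T@V[:3,3]
    d=np.c_[(uv[:,0]-p["cx"])/p["fx"],-(uv[:,1]-p["cy"])/p["fy"],-np.ones(len(uv))]@Rm
    return c+d*((z-c[2])/d[:,2])[:,None]
def mask(im,h0,h1,smin,vmin,vmax=255):
    h=cv2.cvtColor(im,cv2.COLOR_RGB2HSV)
    lo=(h0,smin,vmin);hi=(h1,255,vmax)
    return cv2.inRange(h,lo,hi)
def big(m,roi=None):
    if roi:
        k=np.zeros_like(m);x0,y0,x1,y1=roi;k[y0:y1,x0:x1]=m[y0:y1,x0:x1];m=k
    cs,_=cv2.findContours(m,cv2.RETR_EXTERNAL,cv2.CHAIN_APPROX_NONE)
    return max(cs,key=cv2.contourArea)[:,0,:]
E
python3 - <<'E'
from h import *
im=cv2.imread("pics/top0.png");h=cv2.cvtColor(im,cv2.COLOR_BGR2HSV)
for n,(u,v) in dict(green=(385,238),green2=(376,240),red=(433,293),red2=(420,293),blue=(299,283),blue2=(299,268),or1=(250,274),or2=(246,281),jar=(368,302),tray=(215,277),bench=(330,240)).items(): print(n,h[v,u])
cv2.imwrite("pics/crop0.png",cv2.resize(im[200:330,185:450],None,fx=3,fy=3,interpolation=cv2.INTER_CUBIC))
E
```

```text
green [ 73 119  71]
green2 [60 28 37]
red [  2 206 105]
red2 [ 7 81 41]
blue [106 184  79]
blue2 [107 184  75]
or1 [ 15 189 109]
or2 [ 17 185 109]
jar [ 29 138 109]
tray [125  13 117]
bench [ 38  42 116]
```

View pics/crop0.png

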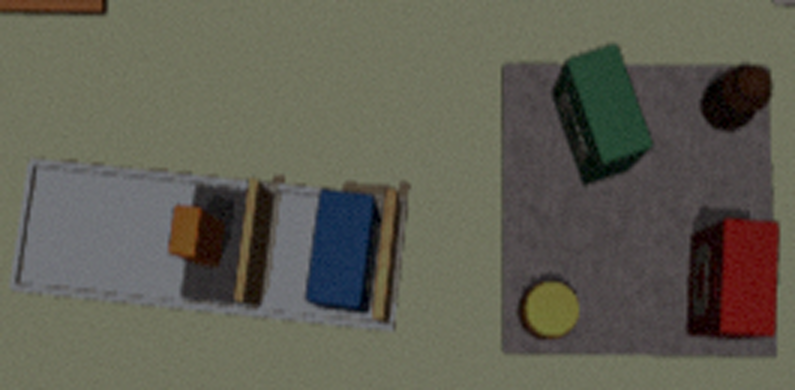

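The crop shows the tops of red (crop 690–778, 220–335), green (565–650, 45–180), blue, and the orange grip, all clearly separable by brightness.

```bash
python3 - <<'E'
from h import *
im=cv2.imread("pics/top0.png")[:,:,::-1].copy();p=r.camera_params("top")
hsv=cv2.cvtColor(cv2.GaussianBlur(im,(3,3),0),cv2.COLOR_RGB2HSV)
def rng(lo,hi):return cv2.inRange(hsv,lo,hi)
ms=dict(green=(rng((60,80,50),(90,255,255)),(360,205,410,270),.156),
 red=(rng((0,150,75),(10,255,255)),(405,260,450,325),.156),
 blue=(rng((98,120,60),(115,255,255)),(280,255,315,310),.156),
 orange=(rng((8,150,85),(22,255,255)),(235,260,262,295),.150))
for n,(m,roi,z) in ms.items():
    c=big(m,roi);w=ray(p,c,z)[:,:2]
    rc=cv2.minAreaRect((w*1000).astype(np.float32));b=cv2.boxPoints(rc)
    e=[b[1]-b[0],b[2]-b[1]];l=max(e,key=np.linalg.norm);a=np.arctan(l[1]/l[0]) if n!="orange" else 0
    print(n,np.round(rc[0],1),"size",np.round(sorted(rc[1]),1),"long-axis yaw",round(float(a),3),"bbox px",cv2.boundingRect(c))
# tray: low saturation, bright
m=cv2.inRange(hsv,(0,0,90),(180,27,255));k=np.zeros_like(m);k[245:312,185:325]=m[245:312,185:325]
k=cv2.morphologyEx(k,cv2.MORPH_CLOSE,np.ones((3,3)))
c=np.vstack([x[:,0] for x in cv2.findContours(k,0,1)[0] if cv2.contourArea(x)>30]);w=ray(p,c,.010)[:,:2]*1000
rc=cv2.minAreaRect(w.astype(np.float32));print("tray",rc);print(cv2.boxPoints(rc))
E
```

```text
green [ 597.9 -142.5] size [41.  85.8] long-axis yaw 0.34 bbox px (374, 216, 28, 38)
red [ 463.1 -250.6] size [40.7 87.8] long-axis yaw -0.053 bbox px (425, 273, 19, 39)
blue [479.1  68.4] size [40.5 86.3] long-axis yaw -0.099 bbox px (288, 264, 21, 38)
orange [490.5 191.2] size [18.5 38.6] long-axis yaw 0.0 bbox px (242, 269, 10, 17)
tray ((492.2318115234375, 195.05490112304688), (343.8548889160156, 120.74822998046875), 85.11447143554688)
[[417.4348  28.8939]
 [537.7443  18.6103]
 [567.0288 361.2159]
 [446.7193 371.4995]]
```

```bash
cat >> h.py <<'E'
TH=-0.088; O=np.array([.491,.195])
def w(xr,yr):  # rack -> world
    return O+np.array([np.cos(TH)*xr-np.sin(TH)*yr,np.sin(TH)*xr+np.cos(TH)*yr])
def go(x,y,z,yaw):
    s=r.read_state();q=R.from_quat(s["eef_rot"])
    d=q.inv().apply(np.array([x,y,z])-s["ee_pos"])*100
    T=R.from_matrix(np.array([[np.cos(yaw),np.sin(yaw),0],[np.sin(yaw),-np.cos(yaw),0],[0,0,-1.]]))
    print("t",round(float(s["time"]),2),"move",np.round(d,2),np.round((q.inv()*T).as_rotvec(),3))
E
python3 - <<'E'
from h import *
go(.46,-.25,.27,TH);go(.4905,.191,.27,TH);go(.4905,.191,.106,TH)
E
```

```text
t 0.1 move [ 39.34 -27.92  -4.78] [-0.001  0.     0.311]
t 0.1 move [ 52.06 -70.26  -4.73] [-0.001  0.     0.311]
t 0.1 move [ 52.06 -70.24  11.67] [-0.001  0.     0.311]
```

>>> carry_out:
  steps:
    - [[20,-14,-5,0,0,0.15],[39.3,-27.9,-4.8,0,0,0.31],[39.3,-27.9,-4.8,0,0,0.31],[39.3,-27.9,-4.8,0,0,0.31],[39.3,-27.9,-4.8,0,0,0.31],[39.3,-27.9,-4.8,0,0,0.31],[39.3,-27.9,-4.8,0,0,0.31],[39.3,-27.9,-4.8,0,0,0.31],[39.3,-27.9,-4.8,0,0,0.31],[39.3,-27.9,-4.8,0,0,0.31],[52,-70.3,-4.7,0,0,0.31],[52,-70.3,-4.7,0,0,0.31],[52,-70.3,-4.7,0,0,0.31],[52,-70.3,-4.7,0,0,0.31],[52,-70.3,-4.7,0,0,0.31],[52,-70.3,-4.7,0,0,0.31],[52,-70.3,-4.7,0,0,0.31],[52,-70.3,-4.7,0,0,0.31],[52,-70.3,-4.7,0,0,0.31],[52,-70.3,-4.7,0,0,0.31]]
  hand: 0.15
  squeeze: 40

```text
time: 1.77
ee_pos: [0.4771, 0.1119, 0.2688]
eef_rot: [0.999, -0.044, 0.0, 0.0]
ft_force: [1.4, 0.5, -0.4]
width: 0.0369
grip_force: 0.0
```

```bash
python3 - <<'E'
from h import *
s=r.read_state();print(s["ee_pos"],s["eef_rot"],s["width"])
go(.4905,.191,.27,TH);go(.4905,.191,.106,TH)
E
```

```text
[0.4771 0.1119 0.2688] [ 0.999  -0.0438  0.0002  0.0002] 0.03692768433575265
t 1.77 move [ 0.64 -8.   -0.13] [ 0. -0.  0.]
t 1.77 move [ 0.63 -8.   16.27] [ 0. -0.  0.]
```

>>> carry_out:
  steps:
    - [[0.6,-8,0,0,0,0],[0.6,-8,0,0,0,0],[0.6,-8,0,0,0,0],[0.6,-8,0,0,0,0],[0.6,-8,0,0,0,0]]

```text
time: 2.18
ee_pos: [0.4903, 0.1887, 0.2682]
eef_rot: [0.999, -0.043, -0.0, 0.0]
ft_force: [0.5, -0.4, -1.2]
width: 0.037
grip_force: 0.0
```

```bash
python3 - <<'E'
from h import *
p=r.camera_params("wrist");im=r.camera("wrist");cv2.imwrite("pics/w1.png",im[:,:,::-1])
hsv=cv2.cvtColor(cv2.GaussianBlur(im,(3,3),0),cv2.COLOR_RGB2HSV)
m=cv2.inRange(hsv,(8,150,85),(22,255,255))
c=big(m);w_=ray(p,c,.15)[:,:2]*1000;print(cv2.boundingRect(c),cv2.minAreaRect(w_.astype(np.float32)))
print(r.read_state()["ee_pos"]);go(.4905,.191,.106,TH)
E
```

```text
(0, 0, 187, 25) ((666.599365234375, 326.3004150390625), (14.095515251159668, 129.8480987548828), 0.006184300873428583)
[0.4905 0.1879 0.2683]
t 2.23 move [-0.02 -0.32 16.23] [ 0.001  0.    -0.001]
```

View pics/w1.png

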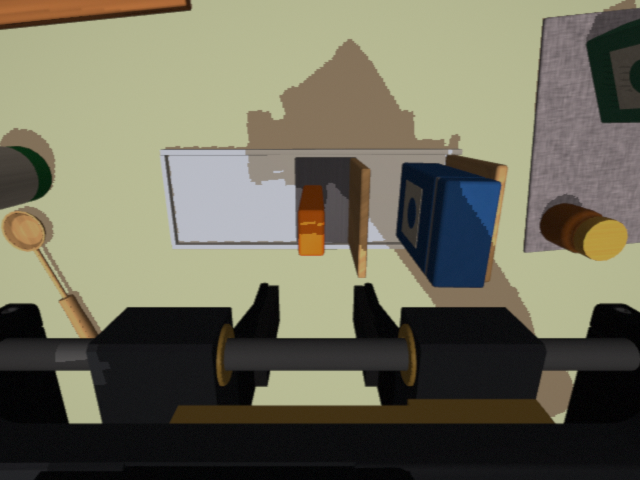

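The wrist view shows the grip's top centred at about (312,238), midway between the fingertips (265–367, middle 316). The plate is to its right at 360 and blue beyond that.

```bash
python3 - <<'E'
from h import *
p=r.camera_params("wrist");im=cv2.imread("pics/w1.png")
hsv=cv2.cvtColor(im,cv2.COLOR_BGR2HSV)
m=cv2.inRange(hsv,(8,150,60),(22,255,255));c=big(m,(285,175,340,262));print(cv2.boundingRect(c),hsv[190:256:5,312].tolist())
print(ray(p,[[299,254],[324,254],[299,222],[324,222]],.15))
E
```

```text
(298, 185, 27, 71) [[12, 237, 83], [13, 243, 84], [13, 252, 83], [12, 240, 84], [12, 234, 119], [13, 235, 142], [13, 235, 143], [13, 237, 141], [12, 233, 142], [18, 207, 185], [18, 210, 185], [17, 211, 185], [17, 212, 186], [12, 166, 184]]
[[0.4752 0.2028 0.15  ]
 [0.4734 0.1822 0.15  ]
 [0.5025 0.2    0.15  ]
 [0.5007 0.1799 0.15  ]]
```

>>> carry_out:
  steps:
    - [[0.1,-0.3,4,0,0,0],[0.1,-0.3,8,0,0,0],[0.1,-0.3,11,0,0,0],[0.1,-0.3,13,0,0,0],[0.1,-0.3,15,0,0,0],[0.1,-0.3,16.2,0,0,0],[0.1,-0.3,16.2,0,0,0],[0.1,-0.3,16.2,0,0,0]]

```text
time: 2.9
ee_pos: [0.4919, 0.1912, 0.107]
eef_rot: [0.999, -0.044, -0.0, 0.0]
ft_force: [0.8, 0.1, 0.7]
width: 0.0371
grip_force: 0.0
```

>>> carry_out:
  steps:
    - [[0,0,0,0,0,0],[0,0,0,0,0,0],[0,0,0,0,0,0],[0,0,0,0,0,0],[0,0,0,0,0,0]]
  hand: 1
  squeeze: 40

```text
time: 3.32
ee_pos: [0.4923, 0.1923, 0.1076]
eef_rot: [0.999, -0.044, 0.001, -0.0]
ft_force: [-0.8, -1.3, 6.1]
width: 0.0219
grip_force: 40.0
```

>>> carry_out:
  steps:
    - [[0,-1,0,0,0,0],[0,-2.5,0,0,0,0],[0,-4,0,0,0,0],[0,-5.5,0,0,0,0],[0,-7,0,0,0,0],[0,-8.5,0,0,0,0],[0,-10,0,0,0,0],[0,-11,0,0,0,0],[0,-12,0,0,0,0],[0,-12.6,0,0,0,0],[0,-13.2,0,0,0,0],[0,-13.2,0,0,0,0]]

```text
time: 4.32
ee_pos: [0.5036, 0.3249, 0.1077]
eef_rot: [0.999, -0.043, 0.001, -0.001]
ft_force: [0.5, 1.6, 4.7]
width: 0.0219
grip_force: 40.0
```

>>> carry_out:
  steps:
    - [[0,-0.3,0,0,0,0],[0,-0.6,0,0,0,0],[0,-0.6,0,0,0,0],[0,-0.6,0,0,0,0]]

```text
time: 4.65
ee_pos: [0.504, 0.3288, 0.1077]
eef_rot: [0.999, -0.044, 0.0, 0.001]
ft_force: [-3.4, -5.4, 10.9]
width: 0.0217
grip_force: 40.0
```

>>> carry_out:
  steps:
    - [[0,-0.2,0,0,0,0],[0,-0.4,0,0,0,0],[0,-0.4,0,0,0,0],[0,-0.4,0,0,0,0]]

```text
time: 4.98
ee_pos: [0.5041, 0.3289, 0.1075]
eef_rot: [0.999, -0.045, -0.001, 0.004]
ft_force: [-12.3, -22.9, 22.0]
width: 0.0216
grip_force: 40.0
```

>>> carry_out:
  steps:
    - [[0,-0.2,0,0,0,0],[0,-0.4,0,0,0,0],[0,-0.4,0,0,0,0],[0,-0.4,0,0,0,0]]

```text
time: 5.32
ee_pos: [0.5041, 0.329, 0.1073]
eef_rot: [0.999, -0.046, -0.002, 0.008]
ft_force: [-19.9, -38.1, 33.1]
width: 0.0219
grip_force: 39.9
```

>>> carry_out:
  steps:
    - [[0,0.3,0,0,0,0],[0,0.7,0,0,0,0],[0,0.7,0,0,0,0]]

```text
time: 5.57
ee_pos: [0.5041, 0.3288, 0.1074]
eef_rot: [0.999, -0.044, 0.0, 0.001]
ft_force: [-2.7, -6.3, 9.4]
width: 0.0215
grip_force: 40.0
```

>>> carry_out:
  steps:
    - [[0,0,0,0,0,0],[0,0,0,0,0,0],[0,0,0,0,0,0],[0,0,-2,0,0,0],[0,0,-5,0,0,0],[0,0,-9,0,0,0],[0,0,-13,0,0,0],[0,0,-17,0,0,0],[0,0,-17,0,0,0]]
  hand: 0.15

```text
time: 6.32
ee_pos: [0.5053, 0.3331, 0.285]
eef_rot: [0.999, -0.043, 0.004, -0.003]
ft_force: [0.5, 0.8, 0.9]
width: 0.0369
grip_force: 0.0
```

```bash
python3 - <<'E'
from h import *
im=r.camera("top");p=r.camera_params("top")
hsv=cv2.cvtColor(cv2.GaussianBlur(im,(3,3),0),cv2.COLOR_RGB2HSV)
m=cv2.inRange(hsv,(8,150,60),(22,255,255));k=np.zeros_like(m);k[255:310,185:235]=m[255:310,185:235]
if k.any(): c=big(k);print(cv2.boundingRect(c),ray(p,c,.15).mean(0))
s=r.read_state();print(s["ee_pos"],s["eef_rot"],s["width"])
go(.463,-.2506,.27,-.053)
go(.463,-.2506,.101,-.053)
E
```

```text
[0.5047 0.3324 0.2812] [ 0.9991 -0.0433  0.0029 -0.0022] 0.03688420444209151
t 6.37 move [ 0.88 58.44  0.85] [-0.005 -0.006 -0.034]
t 6.37 move [ 0.79 58.52 17.75] [-0.005 -0.006 -0.034]
```

>>> carry_out:
  steps:
    - [[0.8,58.4,0.8,0,0,-0.03],[0.8,58.4,0.8,0,0,-0.03],[0.8,58.4,0.8,0,0,-0.03],[0.8,58.4,0.8,0,0,-0.03],[0.8,58.4,0.8,0,0,-0.03],[0.8,58.4,0.8,0,0,-0.03],[0.8,58.4,0.8,0,0,-0.03],[0.8,58.4,0.8,0,0,-0.03],[0.8,58.4,0.8,0,0,-0.03],[0.8,58.4,0.8,0,0,-0.03],[0.8,58.4,0.8,0,0,-0.03],[0.8,58.4,0.8,0,0,-0.03],[0.8,58.4,0.8,0,0,-0.03],[0.8,58.4,0.8,0,0,-0.03],[0.8,58.4,0.8,0,0,-0.03],[0.8,58.4,0.8,0,0,-0.03],[0.8,58.4,0.8,0,0,-0.03],[0.8,58.4,0.8,0,0,-0.03]]
  hand: -1

```text
time: 7.87
ee_pos: [0.4612, -0.2505, 0.2682]
eef_rot: [1.0, -0.028, -0.0, -0.0]
ft_force: [0.2, -0.1, 0.7]
width: 0.0868
grip_force: 0.0
```

```bash
python3 - <<'E'
from h import *
p=r.camera_params("wrist");im=r.camera("wrist");cv2.imwrite("pics/w2.png",im[:,:,::-1])
s=r.read_state();print(s["ee_pos"],s["eef_rot"],s["width"])
go(.463,-.2506,.101,-.053)
it=r.camera("top");pt=r.camera_params("top");hsv=cv2.cvtColor(it,cv2.COLOR_RGB2HSV)
m=cv2.inRange(hsv,(8,150,60),(22,255,255));c=big(m,(180,250,240,310));print(cv2.boundingRect(c),ray(pt,c,.15).mean(0),w(0,.135))
E
```

```text
[ 0.4613 -0.2504  0.2685] [ 0.9996 -0.0274 -0.0001 -0.0001] 0.08675909520670849
t 7.92 move [ 0.17  0.01 16.75] [-0.     0.    -0.002]
(185, 263, 10, 17) [0.5018 0.3273 0.15  ] [0.5029 0.3295]
```

View pics/w2.png

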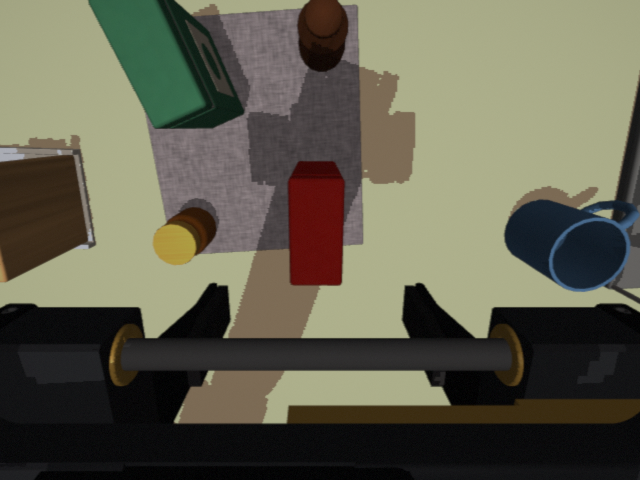

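The wrist view shows red's top at (290–343, 178–284), square and centred between the fingers at 317. The stop is at its outer end.

>>> carry_out:
  steps:
    - [[0.2,0,4,0,0,0],[0.2,0,8,0,0,0],[0.2,0,11,0,0,0],[0.2,0,14,0,0,0],[0.2,0,16,0,0,0],[0.2,0,16.8,0,0,0],[0.2,0,16.8,0,0,0],[0.2,0,16.8,0,0,0]]

```text
time: 8.63
ee_pos: [0.4635, -0.2518, 0.1017]
eef_rot: [1.0, -0.028, 0.0, 0.0]
ft_force: [0.8, -0.8, 0.2]
width: 0.0871
grip_force: 0.0
```

>>> carry_out:
  steps:
    - [[0,0,0,0,0,0],[0,0,0,0,0,0],[0,0,0,0,0,0],[0,0,0,0,0,0],[0,0,0,0,0,0],[0,0,0,0,0,0],[0,0,0,0,0,0]]
  hand: 1
  squeeze: 30

```text
time: 9.22
ee_pos: [0.4629, -0.2521, 0.1008]
eef_rot: [1.0, -0.029, 0.0, 0.0]
ft_force: [-0.2, -0.3, 0.3]
width: 0.0483
grip_force: 0.0
```

```bash
python3 - <<'E'
from h import *
s=r.read_state();print(s["ee_pos"],s["eef_rot"],s["width"],s["grip_force"],s["ft_force"])
a=w(0,-.054);go(*a,.295,TH)
E
```

```text
[ 0.4629 -0.2521  0.1008] [ 0.9996 -0.0286  0.0001  0.0001] 0.048331651400055305 0.0 [-0.2427 -0.3112  0.2771]
t 9.22 move [  0.08 -39.4  -19.42] [ 0.    -0.     0.031]
```

Still closing; finish the grip, then lift.

>>> carry_out:
  steps:
    - [[0,0,0,0,0,0],[0,0,0,0,0,0],[0,0,0,0,0,0],[0,0,0,0,0,0]]

```text
time: 9.55
ee_pos: [0.4628, -0.252, 0.1007]
eef_rot: [1.0, -0.029, -0.0, 0.0]
ft_force: [-0.5, 0.6, 0.6]
width: 0.0441
grip_force: 30.0
```

>>> carry_out:
  steps:
    - [[0,0,-1,0,0,0],[0,0,-3,0,0,0],[0,0,-6,0,0,0],[0,0,-9,0,0,0],[0,0,-12,0,0,0],[0,0,-15,0,0,0],[0,0,-18,0,0,0],[0,0,-19.4,0,0,0],[0,0,-19.4,0,0,0]]

```text
time: 10.3
ee_pos: [0.4641, -0.2525, 0.2989]
eef_rot: [1.0, -0.029, 0.003, 0.001]
ft_force: [0.2, -0.5, -2.1]
width: 0.0435
grip_force: 30.0
```

```bash
python3 - <<'E'
from h import *
s=r.read_state();print(s["ee_pos"],s["eef_rot"],s["width"],s["grip_force"],s["ft_force"])
a=w(0,-.054);go(*a,.295,TH);go(*a,.102,TH)
E
```

```text
[ 0.4641 -0.2525  0.2989] [ 0.9996 -0.0285  0.0027  0.0014] 0.043545712334181794 29.99491679482162 [ 0.1921 -0.5321 -2.1371]
t 10.3 move [ -0.03 -39.43   0.28] [ 0.003 -0.005  0.031]
t 10.3 move [ -0.14 -39.48  19.58] [ 0.003 -0.005  0.031]
```

>>> carry_out:
  steps:
    - [[0,-1.5,0.1,0,0,0],[0,-4,0.1,0,0,0],[0,-7,0.1,0,0,0.01],[0,-10,0.1,0,0,0.02],[0,-13.5,0.1,0,0,0.03],[0,-17,0.1,0,0,0.03],[0,-20.5,0.1,0,0,0.03],[0,-24,0.1,0,0,0.03],[0,-27.5,0.1,0,0,0.03],[0,-31,0.1,0,0,0.03],[0,-34,0.1,0,0,0.03],[0,-36.5,0.1,0,0,0.03],[0,-38.3,0.1,0,0,0.03],[0,-39.4,0.1,0,0,0.03],[0,-39.4,0.1,0,0,0.03],[0,-39.4,0.1,0,0,0.03],[0,-39.4,0.1,0,0,0.03]]

```text
time: 11.72
ee_pos: [0.485, 0.1403, 0.2928]
eef_rot: [0.999, -0.044, -0.001, 0.0]
ft_force: [0.1, -1.0, -3.4]
width: 0.0439
grip_force: 30.0
```

```bash
python3 - <<'E'
from h import *
s=r.read_state();print(s["ee_pos"],s["eef_rot"],s["width"],s["grip_force"],s["ft_force"])
a=w(0,-.054);go(*a,.295,TH);go(*a,.102,TH)
im=r.camera("side");cv2.imwrite("pics/s2.png",cv2.resize(im[160:330,180:400],None,fx=3,fy=3)[:,:,::-1])
E
```

```text
[0.485  0.1403 0.2928] [ 0.999  -0.044  -0.0007  0.0005] 0.0439235981709031 29.99478902667761 [ 0.0883 -0.9502 -3.3855]
t 11.72 move [ 0.11 -0.1  -0.22] [0.001 0.001 0.   ]
t 11.72 move [ 0.14 -0.12 19.08] [0.001 0.001 0.   ]
```

View pics/s2.png

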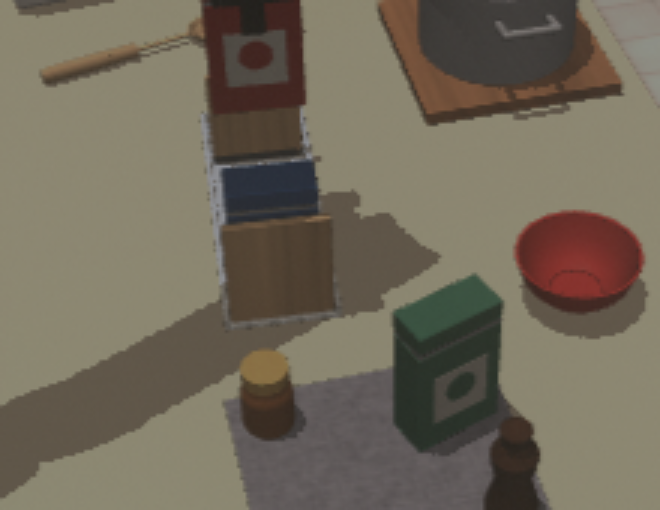

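The side crop shows red upright in the fingers (about 205–305, 0–110), over the slot between blue and the stop. Lower it.

>>> carry_out:
  steps:
    - [[0.1,-0.1,1,0,0,0],[0.1,-0.1,3,0,0,0],[0.1,-0.1,5,0,0,0],[0.1,-0.1,7.5,0,0,0],[0.1,-0.1,10,0,0,0],[0.1,-0.1,12.5,0,0,0],[0.1,-0.1,15,0,0,0],[0.1,-0.1,17,0,0,0],[0.1,-0.1,18,0,0,0],[0.1,-0.1,18.5,0,0,0],[0.1,-0.1,19,0,0,0],[0.1,-0.1,19.1,0,0,0],[0.1,-0.1,19.1,0,0,0],[0.1,-0.1,19.1,0,0,0]]

```text
time: 12.93
ee_pos: [0.4871, 0.1424, 0.1035]
eef_rot: [0.999, -0.044, 0.001, -0.0]
ft_force: [0.1, 0.1, -3.0]
width: 0.044
grip_force: 30.0
```

>>> carry_out:
  steps:
    - [[0,0,0.15,0,0,0],[0,0,0.3,0,0,0],[0,0,0.3,0,0,0],[0,0,0.3,0,0,0]]

```text
time: 13.27
ee_pos: [0.4872, 0.1424, 0.1006]
eef_rot: [0.999, -0.044, 0.001, -0.0]
ft_force: [0.0, 0.3, 5.9]
width: 0.044
grip_force: 30.0
```

Contact. Release partly and rise.

>>> carry_out:
  steps:
    - [[0,0,0,0,0,0],[0,0,0,0,0,0],[0,0,0,0,0,0],[0,0,0,0,0,0],[0,0,-1,0,0,0],[0,0,-3,0,0,0],[0,0,-6,0,0,0],[0,0,-10,0,0,0],[0,0,-14,0,0,0],[0,0,-17,0,0,0],[0,0,-17,0,0,0]]
  hand: -0.28

```text
time: 14.18
ee_pos: [0.4886, 0.1435, 0.2768]
eef_rot: [0.999, -0.043, 0.005, -0.001]
ft_force: [-0.2, -0.1, 0.6]
width: 0.0555
grip_force: 0.0
```

```bash
python3 - <<'E'
from h import *
s=r.read_state();print(s["ee_pos"],s["width"])
go(.598,-.1425,.275,.34);go(.598,-.1425,.101,.34)
E
```

```text
[0.4886 0.1435 0.2768] 0.05554827868979612
t 14.18 move [13.37 27.55  0.24] [-0.    -0.01  -0.427]
t 14.18 move [13.21 27.59 17.64] [-0.    -0.01  -0.427]
```

>>> carry_out:
  steps:
    - [[3,6,0,0,0,-0.1],[6,12,0,0,0,-0.2],[9,18,0,0,0,-0.3],[12,24,0,0,0,-0.43],[13.3,27.6,0,0,0,-0.43],[13.3,27.6,0,0,0,-0.43],[13.3,27.6,0,0,0,-0.43],[13.3,27.6,0,0,0,-0.43],[13.3,27.6,0,0,0,-0.43],[13.3,27.6,0,0,0,-0.43],[13.3,27.6,0,0,0,-0.43],[13.3,27.6,0,0,0,-0.43]]
  hand: -1

```text
time: 15.18
ee_pos: [0.5949, -0.1425, 0.2703]
eef_rot: [0.985, 0.172, 0.0, -0.0]
ft_force: [-0.2, 0.9, -0.4]
width: 0.0869
grip_force: 0.0
```

```bash
python3 - <<'E'
from h import *
p=r.camera_params("wrist");im=r.camera("wrist");cv2.imwrite("pics/w3.png",im[:,:,::-1])
s=r.read_state();print(s["ee_pos"],s["width"])
go(.598,-.1425,.101,.34)
it=r.camera("top");pt=r.camera_params("top");cv2.imwrite("pics/t3.png",it[:,:,::-1])
hsv=cv2.cvtColor(cv2.GaussianBlur(it,(3,3),0),cv2.COLOR_RGB2HSV)
for n,lo,hi in (("red",(0,150,60),(10,255,255)),("blue",(98,120,55),(115,255,255))):
    c=big(cv2.inRange(hsv,lo,hi),(230,250,320,315));q=ray(pt,c,.156)[:,:2]*1000
    rc=cv2.minAreaRect(q.astype(np.float32));d=np.array(rc[0])/1000-O;print(n,rc,"rack",np.cos(TH)*d[0]+np.sin(TH)*d[1],-np.sin(TH)*d[0]+np.cos(TH)*d[1])
E
```

```text
[ 0.5949 -0.1427  0.2703] 0.0867525828002466
t 15.23 move [ 0.29  0.08 16.93] [ 0.    -0.001  0.005]
red ((485.98876953125, 140.7637176513672), (41.709144592285156, 88.77947235107422), 84.97693634033203) rack -0.0002252043560678329 -0.05446683428297954
blue ((478.3476257324219, 68.05691528320312), (40.804298400878906, 87.92281341552734), 84.01939392089844) rack -0.0014468368707258959 -0.1275638506595511
```

View pics/w3.png

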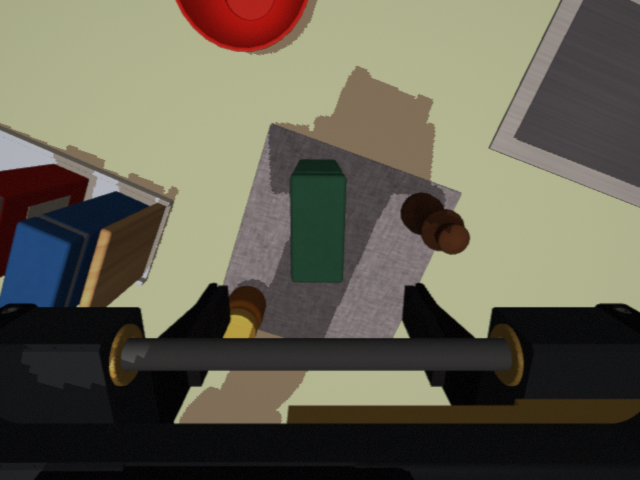

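Red stands at rack (0, −54 mm). Green's top at (291–345, 175–281) is square and centred, and the mill at (440,230) clears the finger.

>>> carry_out:
  steps:
    - [[0.3,0,4,0,0,0],[0.3,0,8,0,0,0],[0.3,0,11,0,0,0],[0.3,0,14,0,0,0],[0.3,0,16,0,0,0],[0.3,0,16.9,0,0,0],[0.3,0,16.9,0,0,0]]

```text
time: 15.87
ee_pos: [0.5966, -0.1426, 0.099]
eef_rot: [0.985, 0.171, -0.001, -0.001]
ft_force: [-0.4, -0.1, 0.1]
width: 0.0873
grip_force: 0.0
```

>>> carry_out:
  steps:
    - [[0,0,0,0,0,0],[0,0,0,0,0,0],[0,0,0,0,0,0],[0,0,0,0,0,0],[0,0,0,0,0,0],[0,0,0,0,0,0],[0,0,0,0,0,0],[0,0,0,0,0,0],[0,0,0,0,0,0],[0,0,0,0,0,0],[0,0,0,0,0,0]]
  hand: 1

```text
time: 16.78
ee_pos: [0.5978, -0.1433, 0.1008]
eef_rot: [0.985, 0.171, 0.0, 0.0]
ft_force: [-1.0, 0.0, 1.7]
width: 0.0437
grip_force: 30.0
```

>>> carry_out:
  steps:
    - [[0,0,-1,0,0,0],[0,0,-3,0,0,0],[0,0,-6,0,0,0],[0,0,-9,0,0,0],[0,0,-12,0,0,0],[0,0,-15,0,0,0],[0,0,-18,0,0,0],[0,0,-19.4,0,0,0],[0,0,-19.4,0,0,0],[0,0,-19.4,0,0,0]]

```text
time: 17.62
ee_pos: [0.5978, -0.1432, 0.2948]
eef_rot: [0.985, 0.171, 0.0, 0.0]
ft_force: [-0.4, 0.6, -2.8]
width: 0.0437
grip_force: 30.0
```

```bash
python3 - <<'E'
from h import *
a=w(0,.02);go(*a,.295,TH)
E
```

```text
t 17.62 move [  2.15 -37.26  -0.03] [ 0.    -0.001  0.431]
```

>>> carry_out:
  steps:
    - [[0.1,-1.5,0,0,0,0.02],[0.2,-4,0,0,0,0.05],[0.4,-7,0,0,0,0.1],[0.6,-10,0,0,0,0.15],[0.8,-13,0,0,0,0.2],[1,-16,0,0,0,0.25],[1.2,-19.5,0,0,0,0.3],[1.4,-23,0,0,0,0.35],[1.6,-26.5,0,0,0,0.38],[1.8,-30,0,0,0,0.41],[2,-33,0,0,0,0.43],[2.1,-35,0,0,0,0.43],[2.1,-36.5,0,0,0,0.43],[2.1,-37.2,0,0,0,0.43],[2.1,-37.2,0,0,0,0.43],[2.1,-37.2,0,0,0,0.43],[2.1,-37.2,0,0,0,0.43],[2.1,-37.2,0,0,0,0.43]]

```text
time: 19.12
ee_pos: [0.493, 0.2127, 0.2943]
eef_rot: [0.999, -0.045, -0.0, 0.0]
ft_force: [-0.1, -0.2, -2.9]
width: 0.0437
grip_force: 30.0
```

```bash
python3 - <<'E'
from h import *
s=r.read_state();print(s["width"],s["ft_force"])
a=w(0,.02);go(*a,.1015,TH)
E
```

```text
0.043729913094212924 [-0.1033 -0.2163 -2.8528]
t 19.12 move [-0.04 -0.24 19.28] [ 0.001  0.    -0.001]
```

>>> carry_out:
  steps:
    - [[0,-0.2,1,0,0,0],[0,-0.2,3,0,0,0],[0,-0.2,5,0,0,0],[0,-0.2,7.5,0,0,0],[0,-0.2,10,0,0,0],[0,-0.2,12.5,0,0,0],[0,-0.2,15,0,0,0],[0,-0.2,17,0,0,0],[0,-0.2,18,0,0,0],[0,-0.2,18.5,0,0,0],[0,-0.2,19,0,0,0],[0,-0.2,19,0,0,0],[0,-0.2,19,0,0,0]]

```text
time: 20.2
ee_pos: [0.4932, 0.2163, 0.1055]
eef_rot: [0.999, -0.044, 0.001, -0.0]
ft_force: [-0.0, -0.3, -2.2]
width: 0.044
grip_force: 30.0
```

>>> carry_out:
  steps:
    - [[0,0,0.15,0,0,0],[0,0,0.3,0,0,0],[0,0,0.3,0,0,0],[0,0,0.3,0,0,0]]

```text
time: 20.53
ee_pos: [0.4928, 0.2161, 0.1019]
eef_rot: [0.999, -0.044, 0.0, 0.0]
ft_force: [-0.1, -0.8, -2.4]
width: 0.0437
grip_force: 30.0
```

>>> carry_out:
  steps:
    - [[0,0,0.1,0,0,0],[0,0,0.15,0,0,0],[0,0,0.15,0,0,0]]

```text
time: 20.78
ee_pos: [0.493, 0.2162, 0.1007]
eef_rot: [0.999, -0.044, 0.0, 0.0]
ft_force: [-1.2, -0.4, 3.9]
width: 0.0438
grip_force: 30.0
```

>>> carry_out:
  steps:
    - [[0,0,0,0,0,0],[0,0,0,0,0,0],[0,0,0,0,0,0],[0,0,0,0,0,0],[0,0,-1,0,0,0],[0,0,-3,0,0,0],[0,0,-6,0,0,0],[0,0,-10,0,0,0],[0,0,-14,0,0,0],[0,0,-17,0,0,0],[0,0,-17,0,0,0],[0,0,-17,0,0,0]]
  hand: -0.28

```text
time: 21.78
ee_pos: [0.4933, 0.2167, 0.2727]
eef_rot: [0.999, -0.043, 0.002, -0.001]
ft_force: [0.1, 0.5, -1.2]
width: 0.0559
grip_force: 0.0
```

```bash
python3 - <<'E'
from h import *
s=r.read_state();print(s["width"],s["ee_pos"])
go(.504,.329,.275,TH)
E
```

```text
0.05589495339046936 [0.4933 0.2167 0.2727]
t 21.78 move [  0.09 -11.28  -0.22] [-0.001 -0.004  0.001]
```

>>> carry_out:
  steps:
    - [[0.1,-3,0,0,0,0],[0.1,-6.5,0,0,0,0],[0.1,-9.5,0,0,0,0],[0.1,-11.3,0,0,0,0],[0.1,-11.3,0,0,0,0],[0.1,-11.3,0,0,0,0],[0.1,-11.3,0,0,0,0],[0.1,-11.3,0,0,0,0]]
  hand: 0.15

```text
time: 22.45
ee_pos: [0.5039, 0.3271, 0.2699]
eef_rot: [0.999, -0.044, -0.0, 0.001]
ft_force: [0.1, 0.1, -0.7]
width: 0.037
grip_force: 0.0
```

```bash
python3 - <<'E'
from h import *
go(.504,.329,.107,TH);print(r.read_state()["width"])
im=r.camera("wrist");cv2.imwrite("pics/w4.png",im[:,:,::-1])
E
```

```text
t 22.45 move [-0.   -0.21 16.29] [ 0.001  0.    -0.001]
0.037042933558927245
```

View pics/w4.png

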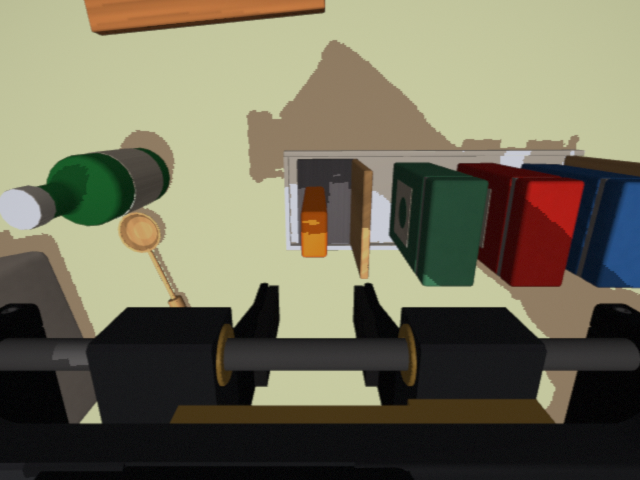

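The wrist view shows green, red and blue upright in the rack (columns 390–640). The grip's top at (302–327, 220–256) is centred between the fingers. Descend and grip.

>>> carry_out:
  steps:
    - [[0,-0.2,4,0,0,0],[0,-0.2,8,0,0,0],[0,-0.2,11,0,0,0],[0,-0.2,13,0,0,0],[0,-0.2,15,0,0,0],[0,-0.2,16.3,0,0,0],[0,-0.2,16.3,0,0,0],[0,-0.2,16.3,0,0,0]]

```text
time: 23.17
ee_pos: [0.5039, 0.3301, 0.1075]
eef_rot: [0.999, -0.044, -0.0, 0.0]
ft_force: [-0.5, 0.4, 0.8]
width: 0.0372
grip_force: 0.0
```

>>> carry_out:
  steps:
    - [[0,0,0,0,0,0],[0,0,0,0,0,0],[0,0,0,0,0,0],[0,0,0,0,0,0],[0,0,0,0,0,0]]
  hand: 1
  squeeze: 40

```text
time: 23.58
ee_pos: [0.5043, 0.3288, 0.1082]
eef_rot: [0.999, -0.044, 0.0, 0.001]
ft_force: [-3.9, -8.8, 8.3]
width: 0.022
grip_force: 40.0
```

>>> carry_out:
  steps:
    - [[0,0.8,0,0,0,0],[0,1.6,0,0,0,0],[0,2.4,0,0,0,0],[0,3.2,0,0,0,0],[0,3.8,0,0,0,0],[0,4.3,0,0,0,0],[0,4.8,0,0,0,0],[0,5.3,0,0,0,0],[0,5.8,0,0,0,0],[0,6.3,0,0,0,0],[0,6.8,0,0,0,0],[0,7.3,0,0,0,0],[0,7.8,0,0,0,0],[0,8.3,0,0,0,0],[0,8.8,0,0,0,0],[0,9.3,0,0,0,0],[0,9.8,0,0,0,0],[0,10.1,0,0,0,0],[0,10.1,0,0,0,0]]

```text
time: 25.17
ee_pos: [0.4958, 0.2302, 0.1083]
eef_rot: [0.999, -0.044, 0.001, -0.001]
ft_force: [3.4, 3.0, 4.4]
width: 0.022
grip_force: 40.0
```

```bash
python3 - <<'E'
from h import *
s=r.read_state();d=s["ee_pos"][:2]-np.array([.504,.329]);print(np.linalg.norm(d),s["ee_pos"])
a=w(0,.135-.108);print(a)
E
```

```text
0.09912237688813316 [0.4958 0.2302 0.1083]
[0.4934 0.2219]
```

>>> carry_out:
  steps:
    - [[0,0.2,0,0,0,0],[0,0.4,0,0,0,0],[0,0.6,0,0,0,0],[0,0.8,0,0,0,0],[0,0.8,0,0,0,0],[0,0.8,0,0,0,0]]

```text
time: 25.67
ee_pos: [0.4952, 0.2234, 0.1083]
eef_rot: [0.999, -0.043, 0.001, -0.001]
ft_force: [5.2, 6.4, 2.6]
width: 0.0218
grip_force: 40.0
```

>>> carry_out:
  steps:
    - [[0,0.2,0,0,0,0],[0,0.3,0,0,0,0],[0,0.3,0,0,0,0],[0,0.3,0,0,0,0]]

```text
time: 26.0
ee_pos: [0.495, 0.2211, 0.1083]
eef_rot: [0.999, -0.043, 0.002, -0.002]
ft_force: [5.9, 10.3, -1.6]
width: 0.0216
grip_force: 40.1
```

>>> carry_out:
  steps:
    - [[0,0.2,0,0,0,0],[0,0.3,0,0,0,0],[0,0.3,0,0,0,0],[0,0.3,0,0,0,0]]

```text
time: 26.33
ee_pos: [0.495, 0.2211, 0.1083]
eef_rot: [0.999, -0.042, 0.002, -0.004]
ft_force: [12.6, 21.9, -10.4]
width: 0.0222
grip_force: 40.2
```

Snug: the force rose with no further motion. Relieve, release, retreat and check.

>>> carry_out:
  steps:
    - [[0,-0.3,0,0,0,0],[0,-0.5,0,0,0,0],[0,-0.5,0,0,0,0]]

```text
time: 26.58
ee_pos: [0.4951, 0.2213, 0.1082]
eef_rot: [0.999, -0.044, 0.001, -0.0]
ft_force: [1.7, 1.4, 6.0]
width: 0.0219
grip_force: 40.0
```

>>> carry_out:
  steps:
    - [[0,0,0,0,0,0],[0,0,0,0,0,0],[0,0,0,0,0,0],[0,0,0,0,0,0],[0,0,-1,0,0,0],[0,0,-3,0,0,0],[0,0,-6,0,0,0],[0,0,-10,0,0,0],[0,0,-14,0,0,0],[-3,0,-18,0,0,0],[-5,0,-18,0,0,0],[-5,0,-18,0,0,0],[-5,0,-18,0,0,0]]
  hand: 0.15

```text
time: 27.67
ee_pos: [0.4437, 0.2258, 0.2887]
eef_rot: [0.999, -0.043, 0.001, 0.0]
ft_force: [1.1, -0.1, 0.1]
width: 0.0367
grip_force: 0.0
```

```bash
python3 - <<'E'
from h import *
im=r.camera("wrist");cv2.imwrite("pics/w5.png",im[:,:,::-1])
im=r.camera("side");cv2.imwrite("pics/s5.png",cv2.resize(im[130:350,160:420],None,fx=2.5,fy=2.5)[:,:,::-1])
E
```

```text
(no output)
```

View pics/w5.png

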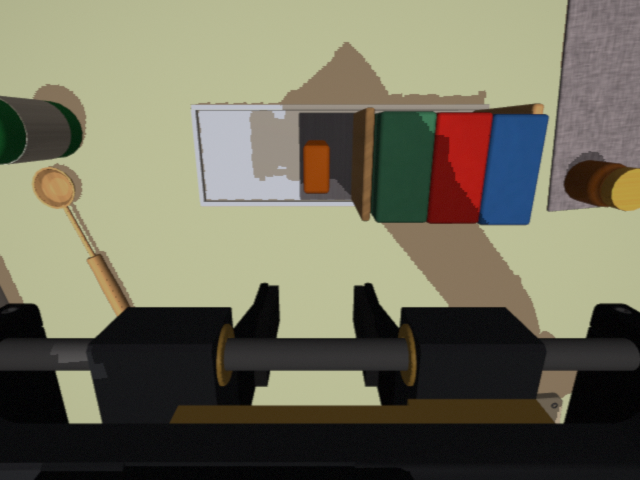

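View pics/s5.png

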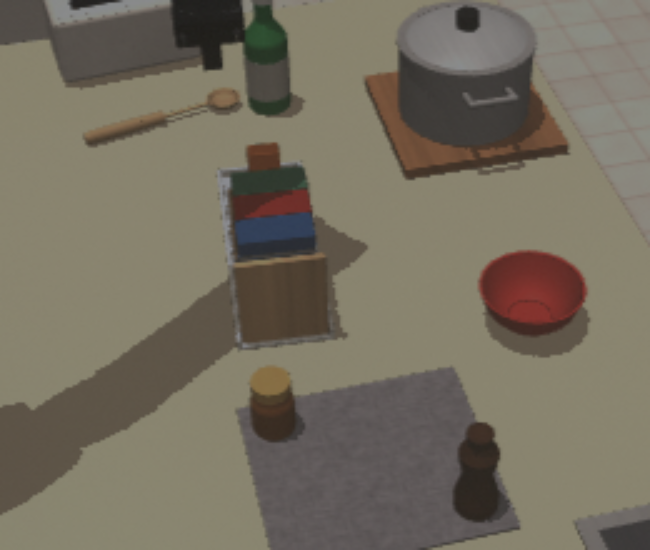

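The tins stand packed face to face between the stop plate (column 363) and the wall (column 540). The bystanders are where they were and the gripper is clear.

```bash
python3 -c "
from bench import r
print(r.close_job())"
```

```text
the job is handed in; nothing more can be done
None
```

I slid the end stop fully out, stood red and green beside blue, and pushed the stop in snug at about 0.108 m travel. All three tins were upright when I handed the job in at about 28 s; no verdict came back.

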